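# Gauge the drawer dividers to equal bays

## Task

Use the wooden spacer gauge to set the three drawer dividers to equal bays, working outward from the red end stop. For each divider lower the gauge so that its block is on the stop side and its orange heel beyond the divider, then draw the divider towards the stop until the block bears gently but definitely on the stop (or on the divider set before, without pushing that one out of place), and keep it pressed there for about half a second before stepping on. Finally stand the gauge upright on the counter, let go of it, and leave the dividers and the things standing around where they are.

Things in the scene. Friction and masses are not known exactly. Their poses are not given: they have to be found in the camera images.
- shelf: low fixed steel shelf, its drawer drawn out to the robot. Origin: on the counter under the drawer's middle; x away from the robot, y along the divider row, away from the red stop. Drawer 130 x 300 mm, floor 18 mm, walls up to 52 mm above the counter; the shelf's body starts 77 mm beyond the origin in x, 160 deep, 420 wide, 85 mm high, and carries cup and jar.
- stop: fixed red end stop with a black rubber face at the low-y end of the drawer, rigid, 100 mm wide along x. Origin: top edge of the rubber face that looks along +y to the dividers, 75 mm above the counter, on the drawer's centre line; the face reaches 14 mm down. Pressing on it harder than 12 N is too hard.
- div1: divider 1 (first from the red stop): white plate with a blue bead 10 mm thick (along the row), 12 mm high and 100 mm wide along its top; the plate below is 6 mm thick. It slides only along the row (the shelf's y) with a steady drag of 4 to 6 N (not alike for each) and stays where it is left. Origin: middle of its top edge, 75 mm above the counter, on the bead's mid-plane; axes as the shelf's.
- div2: divider 2 (second from the red stop): white plate with a blue bead 10 mm thick (along the row), 12 mm high and 100 mm wide along its top; the plate below is 6 mm thick. It slides only along the row (the shelf's y) with a steady drag of 4 to 6 N (not alike for each) and stays where it is left. Origin: middle of its top edge, 75 mm above the counter, on the bead's mid-plane; axes as the shelf's.
- div3: divider 3 (third, farthest from the red stop): white plate with a blue bead 10 mm thick (along the row), 12 mm high and 100 mm wide along its top; the plate below is 6 mm thick. It slides only along the row (the shelf's y) with a steady drag of 4 to 6 N (not alike for each) and stays where it is left. Origin: middle of its top edge, 75 mm above the counter, on the bead's mid-plane; axes as the shelf's.
- gauge: loose gauge, 130 g. A shoe carries the handle: block 30 (x) x 23 (y) x 43 mm, slot 27 x 35 mm open below, orange heel 10 mm thick on +y, joined over the slot. Heel pulling a 10 mm bead, block bearing: gap 23 + 27 - 10 = 40 mm. Origin: foot level under the handle's axis. The handle is clamped on the block by eye, so the block's axis is up to 6 mm off this origin in +-y (not measured; firm in use).
- gauge_grip (a point): grip point, middle of the gauge's wooden handle (30 x 34 (y) x 56 mm, from 44 to 100 mm above the gauge's foot), 74 mm above the foot; take it across the 34 mm (y) faces. Axes as the gauge's.
- cup: red ceramic espresso cup, 60 mm across, 55 mm high, loose on the shelf's body; leave alone. Origin: centre of its underside.
- jar: frosted glass jar with a dark twist cap, 60 mm across, 90 mm high, loose on the shelf's body; leave alone. Origin: centre of its underside.
- tamper: dark wooden tamper standing on the counter, 54 mm across, 92 mm high; leave alone. Origin: centre of its underside.
- blender: black plastic blender base standing on the counter, 150 mm across, 125 mm high; leave alone. Origin: centre of its underside.

How it is judged:
By the outcome, as a careful person would: the job done as asked, in the order asked, and still so for the second after the job is handed in, with the robot touching nothing.
It also fails if it takes over 72 s, if anything falls off the work surface, if the arm or the gripper's body presses on something with over 40 N, if the wrist force passes 120 N, or if a joint passes its speed limit or range.

## Robot

A 6-joint arm with a two-finger parallel gripper is mounted at the origin on the work surface. World frame = base frame: x ahead of the robot, y to its left, z up, the work surface at z = 0. Lengths are in m, angles in rad, forces in N, time in s.
With the tool pointing down it reaches from about 0.4 to 0.825 m from the base axis. Payload 7 kg.
Tool frame: the origin (TCP) lies at the centre of the arm's flange, where the gripper is bolted on; the fingertips stand 178 mm ahead of it and the grasp point (between the pads) lies 159 mm ahead of it (arm.tip_reach is the distance from the TCP to the fingertips, in m); z points along the fingers, y is the direction in which the jaws open and shut (so a half turn about z gives the same grasp; the last joint's range is limited). The gripper opens to 88 mm and grips with 3 to 60 N. Pads are 19 mm wide; open, the fingers measure 130 mm over their backs; the gripper's body (78 mm by 193 mm) begins 47 mm behind the grasp point.
Start: joints at [0.288, 0.359, 0.012, 0, -1.224, -0.288], TCP at [0.675, -0, 0.405] pointing down, gripper open.
Joint ranges: [-3.07, 3.07], [-1.43, 2.12], [-1.02, 1.25], [-3.03, 1.67], [-3.05, -0], [-3.03, 3.03]. Speed limits (rad/s): [2.39, 2.39, 3.01, 3.14, 3.14, 3.14].

## Interface

Orientations are given as [roll, pitch, yaw] about the fixed x, y, z axes, in that order (R = Rz(yaw) Ry(pitch) Rx(roll)).
In Python, from station import arm gives the robot as it stands.
- The arm moves only by the shell command python3 -m inch 'ROWS' [OPENING] [FORCE]. ROWS is JSON, a list that holds one entry, the list of rows, each a list of 6 numbers: the shift along the world's x, y, z in units of 200 mm (1.0 is 200 mm), then the turn, a rotation vector about the world's x, y, z in units of 180 degrees (1.0 is 180 degrees). A call has 1 to 8 rows; each row is the pose to reach, as a shift and turn from the pose commanded when the call began, turning the shorter way round; what a row does not reach only later rows make up. A row lasts 1/8 s, in which the tool goes at most 62.5 mm and 10.7 degrees, less where a joint would pass 70% of its speed; a pose out of reach is approached as far as the arm can. A call with a number of a shift or a turn outside -1 to 1 is refused whole. A call with a gripper value outside its range is refused whole. OPENING is the finger opening in mm, from 0 to 87.6, set as the call begins (- or left out, the last holds). The fingers move at their own pace and stop on an object; FORCE is the grip in N (left out, the last holds). Time passes only in rows, so rows that repeat a pose let the fingers close. It gives the time, the measured TCP pose, the force and the opening at its end, in the units of the state.
- arm.get_state(): the state, without advancing time (a new reading comes with each control period).
- arm.grab_frame(name): name is "scene" or "side" or "wrist"; returns the picture (420x560x3 uint8, blue, green, red); there is no depth.
- arm.camera_params(name): a dict with "vertical_fov" (degrees; the focal length in pixels is half the picture's height over the tangent of half this angle, whatever the lens; pixels are square), "cx", "cy" (the principal point, pixels), "k1" (the pictures are not rectified: a ray, as slopes to the right and down, at radius r is drawn at 1 + k1 r^2 times it, then the intrinsics apply), "pose" (4x4, takes a point from camera to world coordinates). Camera axes: x right, y down, z forward; pixel columns grow to the right and rows downward; lengths in m; the calibration is good to about 2 mm. A picture is of the moment at which its call begins: read the wrist's pose just before it. camera_params takes no time and is no camera call; for the wrist camera it gives the pose at the moment of the call.
- arm.job_done(): hands the job in, once; it reports no verdict.
Trained networks look in the newest picture that a camera, given by its name, has taken for a name from the list of things; names that differ only in an ending like _2 or _b are one class to them, and where a whole thing is asked for, a point or a joint stands for the part that bears it (a point fixed in the world has none). Each returns a list of dicts, best first, with "score" (0 to 1); they miss things now and then, are a little off and sometimes report something else, mostly with a low value. They report only what shows in the picture. A call takes as long as a camera call.
- arm.search_frame(target, camera): "box" ([left, top, right, bottom] in pixels, round what is visible of it).
- arm.regions_of(target, camera): "region" (420x560 bool, what is visible of it) and "box" ([left, top, right, bottom] in pixels, round what is visible of it).
The state is a dict: "t": time; "q": joint angles; "qd": joint speeds; "joint_efforts": joint torques, N m; "eef_pos": TCP position; "ee_rot": TCP orientation; "force": force on the tool from outside, world axes, zero at the start; "moment": the same for the moment, N m; "width": finger opening in m.
Only numpy, scipy, OpenCV 4.12 (cv2) and the standard library are available. Lean on these libraries where they do the work, as an engineer would, in place of code of your own. Each camera call takes 0.05 s, during which the arm holds its last target.

## Working session

There is one attempt and no reset: what is moved stays moved. The work goes in short steps, Python scripts to look and compute and a shell command to move; the robot and the scene stay as the last step left them, time stands still between calls to the robot, and variables do not carry over. Pictures are saved under pics/ and viewed, and the job is handed in when it is done.

```bash
ls; mkdir -p pics; cat > h.py <<'E'
import numpy as np, cv2
from station import arm
def snap(cam,fn):
    im=arm.grab_frame(cam); cv2.imwrite('pics/'+fn,im); return im
def rays(p,uv):
    f=210/np.tan(np.radians(p['vertical_fov'])/2)
    uv=np.atleast_2d(np.array(uv,float))
    K=np.array([[f,0,p['cx']],[0,f,p['cy']],[0,0,1]])
    x=(uv-[p['cx'],p['cy']])/f
    s=x.copy()
    for _ in range(20):
        r2=(s**2).sum(1,keepdims=True); s=x/(1+p['k1']*r2)
    d=np.c_[s,np.ones(len(s))]@np.array(p['pose'])[:3,:3].T
    return np.array(p['pose'])[:3,3],d
def atz(p,uv,z):
    o,d=rays(p,uv); t=(np.asarray(z)-o[2])/d[:,2]
    return o+d*t[:,None]
def proj(p,X):
    f=210/np.tan(np.radians(p['vertical_fov'])/2)
    P=np.array(p['pose']); X=np.atleast_2d(X)
    c=(X-P[:3,3])@P[:3,:3]; s=c[:,:2]/c[:,2:]
    r2=(s**2).sum(1,keepdims=True); return s*(1+p['k1']*r2)*f+[p['cx'],p['cy']]
E
python3 - <<'E'
from h import *
print(arm.get_state())
for c in ['scene','side','wrist']:
    p=arm.camera_params(c); print(c,p)
    snap(c,c+'0.png')
E
```

```text
pics
{'t': 0.0, 'q': array([ 2.88110962e-01,  3.59381781e-01,  1.10562640e-02, -3.50406890e-04,
       -1.22407318e+00, -2.88084817e-01]), 'qd': array([ 8.22018085e-05,  6.80420438e-04, -1.64784937e-03,  1.68830666e-03,
        4.90423814e-04, -2.28605540e-03]), 'joint_efforts': array([-8.00930356e-04, -5.82726967e+01,  2.93058443e+01,  6.99745238e+00,
        6.93249181e-03, -2.06530804e-04]), 'eef_pos': array([6.74807496e-01, 7.04642059e-06, 4.03724560e-01]), 'ee_rot': array([ 3.13996272e+00, -1.39473754e-04, -1.57088941e+00]), 'force': array([ 0.52413752, -0.17741555, -0.19159306]), 'moment': array([-3.77658356e-05, -4.85461702e-03,  1.23808784e-02]), 'width': 0.08755423184123484}
scene {'vertical_fov': 56.32393170449306, 'cx': 278.8842263203098, 'cy': 214.64654844337738, 'k1': 0.007688446307568859, 'pose': array([[-0.80908756,  0.45189716, -0.375721  ,  0.89124081],
       [ 0.58764527,  0.62981361, -0.50794474,  0.48144608],
       [ 0.00709541, -0.63176244, -0.77512959,  0.75915452],
       [ 0.        ,  0.        ,  0.        ,  1.        ]])}
side {'vertical_fov': 55.4890714367441, 'cx': 280.67228143500574, 'cy': 204.63574607864186, 'k1': -0.065367053744538, 'pose': array([[ 0.76629768, -0.33580751,  0.5477419 ,  0.02241768],
       [-0.64240866, -0.41367433,  0.64512376, -0.60267013],
       [ 0.00994937, -0.84623098, -0.53272333,  0.60278539],
       [ 0.        ,  0.        ,  0.        ,  1.        ]])}
wrist {'vertical_fov': 60.402622020372874, 'cx': 280.2592486686673, 'cy': 205.500679231302, 'k1': 0.00240100591286024, 'pose': array([[-0.99999716,  0.00182515, -0.00153394,  0.67483039],
       [ 0.00129472,  0.95598206,  0.29342227, -0.08066497],
       [ 0.00200196,  0.29341945, -0.9559817 ,  0.38295657],
       [ 0.        ,  0.        ,  0.        ,  1.        ]])}
```

View pics/scene0.png

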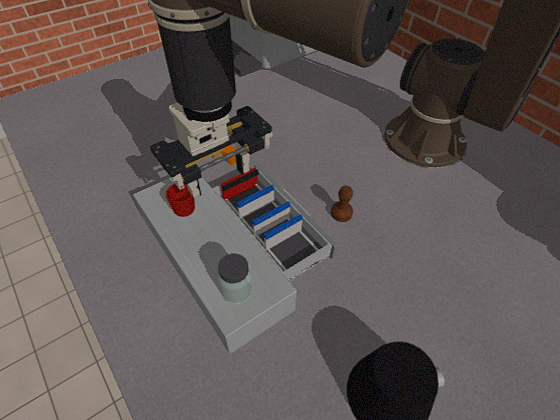

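View pics/side0.png

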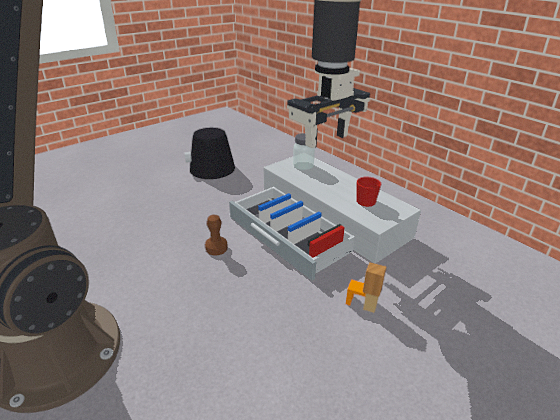

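View pics/wrist0.png

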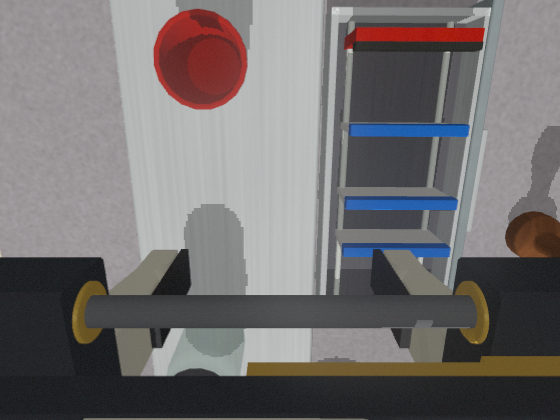

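```bash
python3 - <<'E'
from h import *
w=cv2.imread('pics/wrist0.png'); cv2.imwrite('pics/wc.png',cv2.resize(w[0:270,320:500],None,fx=2.2,fy=2.2,interpolation=cv2.INTER_CUBIC))
s=cv2.imread('pics/side0.png'); cv2.imwrite('pics/sc.png',cv2.resize(s[180:320,220:400],None,fx=4.2,fy=4.2,interpolation=cv2.INTER_CUBIC))
pw=arm.camera_params('wrist');ps=arm.camera_params('side')
hsv=cv2.cvtColor(w,cv2.COLOR_BGR2HSV)
m=((hsv[...,0]>100)&(hsv[...,0]<130)&(hsv[...,1]>150)).astype(np.uint8)
n,l,st,c=cv2.connectedComponentsWithStats(m)
for i in range(1,n):
    if st[i,4]>100:
        cnt=np.argwhere(l==i)[:,::-1]
        print(st[i],c[i])
        # top edge rows/bottom rows vs column
        r=cv2.minAreaRect(cnt.astype(np.float32)); b=cv2.boxPoints(r)
        print(r, atz(pw,b,0.075)[:,:2].round(4).tolist())
E
```

```text
[ 349  124  120   13 1508] [409.43832891 129.87732095]
((408.5, 130.0), (12.0, 119.0), 90.0) [[0.6169, -0.0572], [0.5175, -0.057], [0.516, -0.0471], [0.6164, -0.0473]]
[ 345  197  112   13 1417] [401.19124912 203.07974594]
((400.5, 203.0), (12.0, 111.0), 90.0) [[0.617, 0.0061], [0.5185, 0.0063], [0.5169, 0.0175], [0.6164, 0.0173]]
[ 343  243  107   14 1109] [396.73850316 249.07664563]
((396.0, 249.5), (13.0, 106.0), 90.0) [[0.6166, 0.0502], [0.5187, 0.0504], [0.517, 0.0635], [0.6159, 0.0633]]
```

View pics/wc.png

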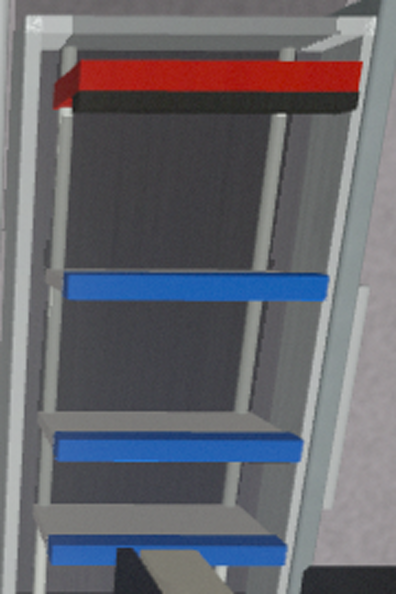

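View pics/sc.png

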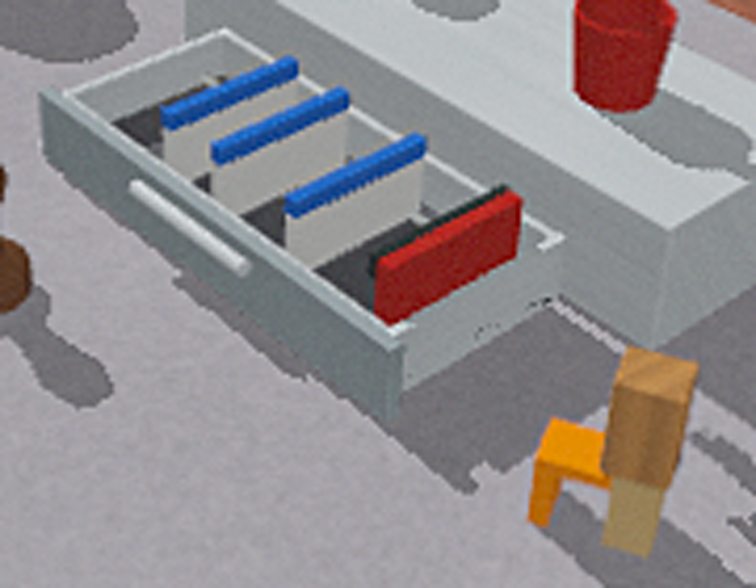

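```bash
python3 - <<'E'
from h import *
ps=arm.camera_params('side')
w=cv2.imread('pics/wrist0.png');pw=arm.camera_params('wrist')
s=cv2.imread('pics/side0.png')
# stop in wrist crop: black face lower edge
k=lambda a:[320+a[0]/2.2,a[1]/2.2]
pts=[k((76,110)),k((356,110)),k((76,93)),k((358,93))]
print('stop',atz(pw,pts,.075)[:,:2].round(4))
# bead edges: fit bottom edges
hsv=cv2.cvtColor(w,cv2.COLOR_BGR2HSV)
m=((hsv[...,0]>100)&(hsv[...,0]<130)&(hsv[...,1]>150)).astype(np.uint8)
for a,b,y0,y1 in [(355,460,120,140),(352,450,190,215)]:
    P=[]
    for u in range(a,b):
        r=np.where(m[y0:y1,u])[0]; P.append([u,y0+r.max()+.5])
    X=atz(pw,P,.075); print(np.polyfit(X[:,0],X[:,1],1), X[:,1].mean(),X[:,0].mean())
# gauge from side: base corners
q=lambda a:[220+a[0]/4.2,180+a[1]/4.2]
for nme,pp,z in [('blockfoot L',(603,543),0),('blockfoot R',(648,556),0),('heel foot L',(530,517),0),('heel footR',(548,526),0),('handle top front L',(617,385),.1),('top frontR',(690,388),.1),('top backL',(630,350),.1),('backR',(697,362),.1)]:
    print(nme,atz(ps,[q(pp)],z)[0].round(4))
E
```

```text
stop [[ 0.6157 -0.1143]
 [ 0.5153 -0.1141]
 [ 0.616  -0.1199]
 [ 0.5155 -0.1197]]
[-0.01174326 -0.04035538] -0.047018755353538166 0.567420837815392
[-0.00182432  0.0188749 ] 0.017841168634412687 0.5666404754532475
blockfoot L [ 0.5175 -0.2817  0.    ]
blockfoot R [ 0.5276 -0.3011  0.    ]
heel foot L [ 0.5031 -0.2476  0.    ]
heel footR [ 0.5054 -0.2573  0.    ]
handle top front L [ 0.5133 -0.2772  0.1   ]
top frontR [ 0.5371 -0.2996  0.1   ]
top backL [ 0.5366 -0.2655  0.1   ]
backR [ 0.5538 -0.2906  0.1   ]
```

```bash
python3 - <<'E'
from h import *
s=cv2.imread('pics/side0.png'); cv2.imwrite('pics/sc2.png',cv2.resize(s[255:320,335:395],None,fx=9,fy=9,interpolation=cv2.INTER_CUBIC))
E
```

```text
(no output)
```

View pics/sc2.png

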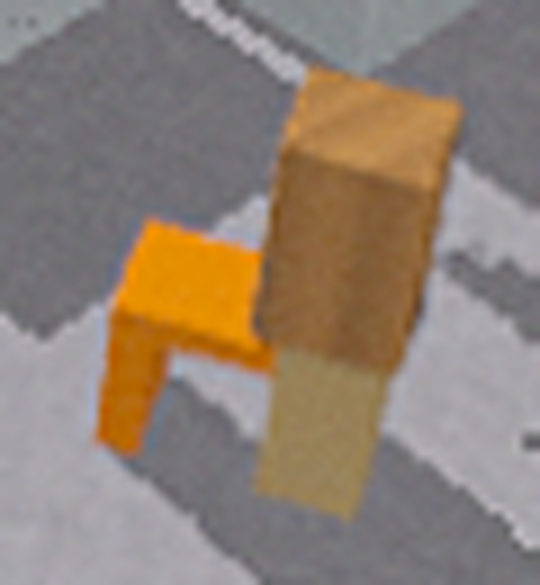

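```bash
python3 -m inch '[[[-0.05,-0.15,0,0,0,-0.053],[-0.12,-0.3,0,0,0,-0.106],[-0.18,-0.45,0,0,0,-0.159],[-0.24,-0.6,0,0,0,-0.212],[-0.3,-0.75,0,0,0,-0.265],[-0.36,-0.9,0,0,0,-0.318],[-0.42,-1,0,0,0,-0.371],[-0.42,-1,0,0,0,-0.371]]]'
python3 -m inch '[[[0,-0.15,0,0,0,0],[0,-0.31,0,0,0,0],[0,-0.31,0,0,0,0]]]'
python3 - <<'E'
from h import *
p=arm.camera_params('wrist'); np.save('pw1.npy',p,allow_pickle=True)
snap('wrist','w1.png'); print(arm.get_state()['eef_pos'],arm.get_state()['ee_rot'])
E
```

```text
t: 1.15
eef_pos: [0.5901, -0.2012, 0.4045]
ee_rot: [3.141, -0.0, -2.739]
force: [1.0, -0.1, 0.4]
width: 0.0876
t: 1.52
eef_pos: [0.5912, -0.263, 0.404]
ee_rot: [3.141, -0.001, -2.736]
force: [-0.1, 1.1, -0.9]
width: 0.0878
[ 0.59118507 -0.26221431  0.40409731] [ 3.14106346e+00 -5.33482411e-04 -2.73554933e+00]
```

View pics/w1.png

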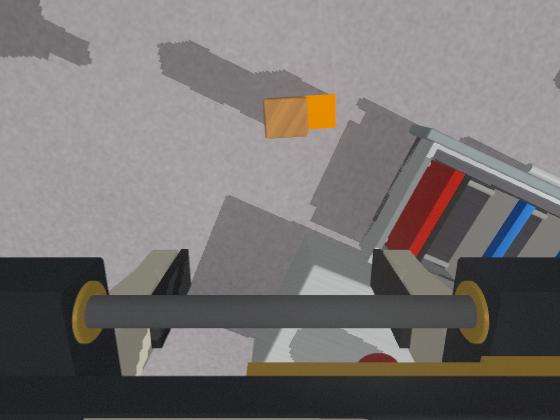

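```bash
python3 - <<'E'
from h import *
w=cv2.imread('pics/w1.png'); cv2.imwrite('pics/w1c.png',cv2.resize(w[80:150,250:350],None,fx=7,fy=7,interpolation=cv2.INTER_CUBIC))
E
```

```text
(no output)
```

View pics/w1c.png

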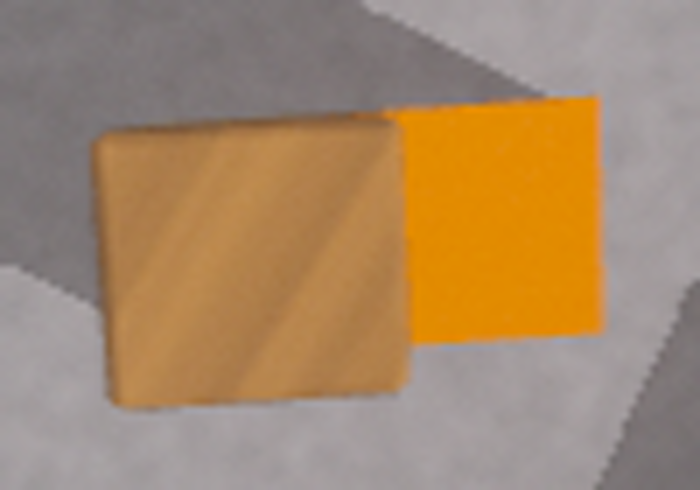

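```bash
cat > fit.py <<'E'
from h import *
from scipy.optimize import least_squares
pw=np.load('pw1.npy',allow_pickle=True).item(); ps=arm.camera_params('side')
k=lambda a,b:[250+a/7,80+b/7]
q=lambda a,b:[335+a/9,255+b/9]
# local pts : (x,y,z,usesoff)
obs=[(pw,k(95,135),(-.015,-.017,.1,0)),(pw,k(400,120),(-.015,.017,.1,0)),(pw,k(408,390),(.015,.017,.1,0)),(pw,k(115,405),(.015,-.017,.1,0)),
(pw,k(600,97),(-.015,.0485,.043,1)),(pw,k(604,330),(.015,.0485,.043,1)),
(ps,q(97,442),(-.015,.0485,0,1)),(ps,q(137,457),(-.015,.0385,0,1)),(ps,q(257,492),(-.015,.0115,0,1)),(ps,q(352,520),(-.015,-.0115,0,1)),
(ps,q(113,312),(-.015,.0485,.043,1)),(ps,q(150,217),(.015,.0485,.043,1)),
(ps,q(285,152),(-.015,.017,.1,0)),(ps,q(430,190),(-.015,-.017,.1,0)),(ps,q(308,70),(.015,.017,.1,0)),(ps,q(462,105),(.015,-.017,.1,0))]
def res(v):
    gx,gy,a,off=v[:4]; r=[]
    for i,(p,uv,(x,y,z,u)) in enumerate(obs):
        y=y+off*u; c,s=np.cos(a),np.sin(a)
        d=proj(p,[gx+c*x-s*y,gy+s*x+c*y,z])[0]-uv
        if p is ps: d=d-v[4:6]
        r+=list(d)
    return np.array(r)
s=least_squares(res,[.535,-.285,.4,0,0,0],x_scale=[.01,.01,.1,.003,1,1],loss='soft_l1')
print(s.x.round(4),np.degrees(s.x[2]));print(res(s.x).reshape(-1,2).round(1).tolist())
h=atz(pw,[k(95,135),k(400,120),k(408,390),k(115,405)],.1);print(h.round(4).tolist(),h.mean(0))
E
python3 fit.py
```

```text
[ 0.5313 -0.2845  0.466  -0.0023 -0.3355  0.6444] 26.69911612796137
[[-0.8, -0.5], [0.8, -1.3], [1.1, 0.5], [-0.8, 1.1], [-0.0, -0.2], [-0.1, 0.4], [-0.4, 0.4], [-0.1, 0.2], [-0.4, 0.2], [0.4, 0.5], [0.0, -0.5], [-0.2, 0.4], [-0.9, -0.5], [1.0, 0.2], [0.1, -0.9], [0.5, -0.2]]
[[0.5257, -0.3057, 0.1], [0.5114, -0.2762, 0.1], [0.5371, -0.2636, 0.1], [0.5514, -0.2928, 0.1]] [ 0.53136232 -0.28457426  0.1       ]
```

```bash
python3 -m inch '[[[-0.15,-0.056,-0.1,0,0,0.01],[-0.3,-0.112,-0.25,0,0,0.019],[-0.3,-0.112,-0.5,0,0,0.019],[-0.3,-0.112,-0.7,0,0,0.019],[-0.3,-0.112,-0.82,0,0,0.019],[-0.3,-0.112,-0.86,0,0,0.019],[-0.3,-0.112,-0.86,0,0,0.019]]]'
python3 - <<'E'
from h import *
snap('side','s2.png'); s=arm.get_state();print(s['eef_pos'],s['ee_rot'],s['force'])
E
```

```text
t: 2.45
eef_pos: [0.5314, -0.2839, 0.2328]
ee_rot: [3.142, -0.0, -2.675]
force: [-0.0, 0.3, 0.3]
width: 0.0878
[ 0.53159844 -0.28408087  0.23348916] [-3.14082987e+00  7.12445361e-04 -2.67547916e+00] [ 0.26055301 -0.18814515 -0.17981989]
```

View pics/s2.png

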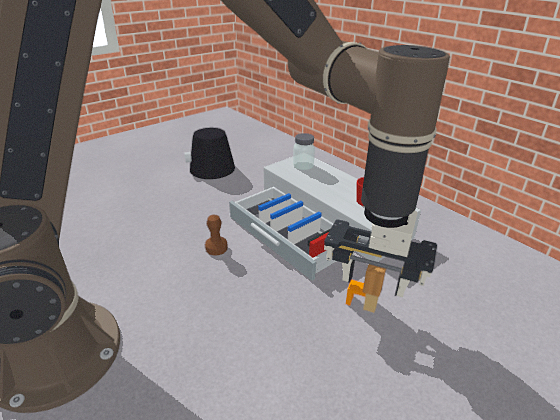

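Fingers straddle the handle at about (375, 280). Close with a firm grip.

```bash
python3 -m inch '[[[0,0,0,0,0,0],[0,0,0,0,0,0],[0,0,0,0,0,0],[0,0,0,0,0,0],[0,0,0,0,0,0],[0,0,0,0,0,0]]]' 20 45
python3 -m inch '[[[0,0,0.05,0,0,0],[0,0,0.2,0,0,0],[0,0,0.35,0,0,0],[0,0,0.35,0,0,0]]]'
python3 - <<'E'
from h import *
snap('side','s3.png');  s=arm.get_state();print(s['eef_pos'],s['ee_rot'],s['force'],s['moment'])
w=snap('wrist','w3.png')
s=cv2.imread('pics/s3.png'); cv2.imwrite('pics/s3c.png',cv2.resize(s[170:320,230:440],None,fx=3.5,fy=3.5,interpolation=cv2.INTER_CUBIC))
E
```

```text
t: 3.25
eef_pos: [0.531, -0.2845, 0.2327]
ee_rot: [-3.142, -0.0, -2.677]
force: [1.2, 0.3, 0.7]
width: 0.0335
t: 3.75
eef_pos: [0.5318, -0.2847, 0.3059]
ee_rot: [-3.138, 0.004, -2.676]
force: [-0.3, 0.0, -1.9]
width: 0.0336
[ 0.53117482 -0.2844432   0.30419441] [-3.13999132e+00  2.26717580e-03 -2.67667663e+00] [-0.52656553  0.46260673 -1.35365393] [ 0.03934414 -0.0556691  -0.0302672 ]
```

View pics/s3c.png

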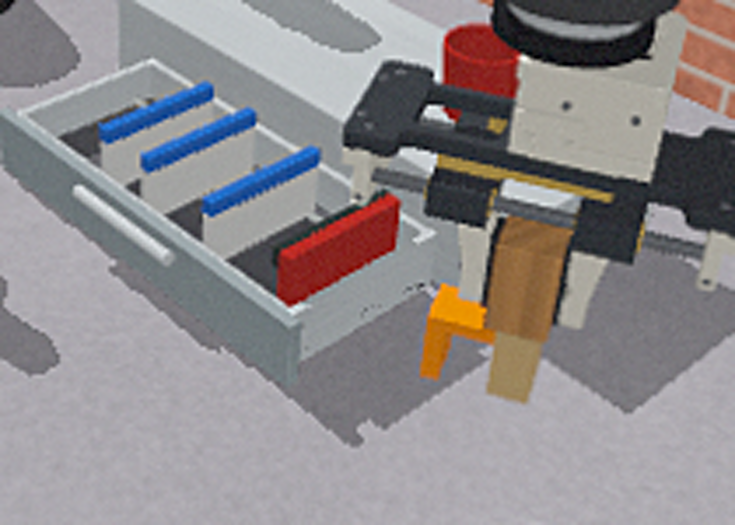

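View pics/w3.png

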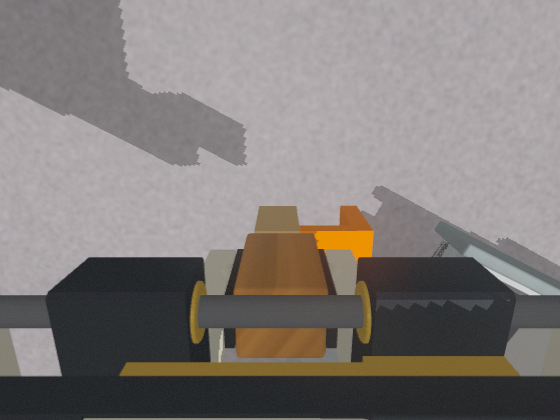

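```bash
python3 -m inch '[[[0,0.1,0.2,0,0,-0.04],[0.06,0.3,0.25,0,0,-0.08],[0.12,0.5,0.25,0,0,-0.12],[0.178,0.7,0.25,0,0,-0.148],[0.178,0.9,0.25,0,0,-0.148],[0.178,0.99,0.25,0,0,-0.148],[0.178,0.99,0.25,0,0,-0.148],[0.178,0.99,0.25,0,0,-0.148]]]'
python3 - <<'E'
from h import *
p=arm.camera_params('wrist');np.save('pw4.npy',p,allow_pickle=True)
snap('side','s4.png');  s=arm.get_state();print(s['eef_pos'],s['ee_rot'],s['force'],s['moment'])
w=snap('wrist','w4.png')
s=cv2.imread('pics/s4.png'); cv2.imwrite('pics/s4c.png',cv2.resize(s[130:290,210:400],None,fx=3.7,fy=3.7,interpolation=cv2.INTER_CUBIC))
E
```

```text
t: 4.85
eef_pos: [0.5664, -0.0869, 0.3523]
ee_rot: [-3.141, -0.001, 3.141]
force: [-0.0, -0.4, -1.3]
width: 0.0338
[ 0.56644394 -0.0871834   0.35231112] [-3.14137102e+00 -7.62820118e-04  3.14086905e+00] [ 0.28770958  0.5827075  -2.08008658] [-0.02271014 -0.1256806  -0.02383258]
```

View pics/s4c.png

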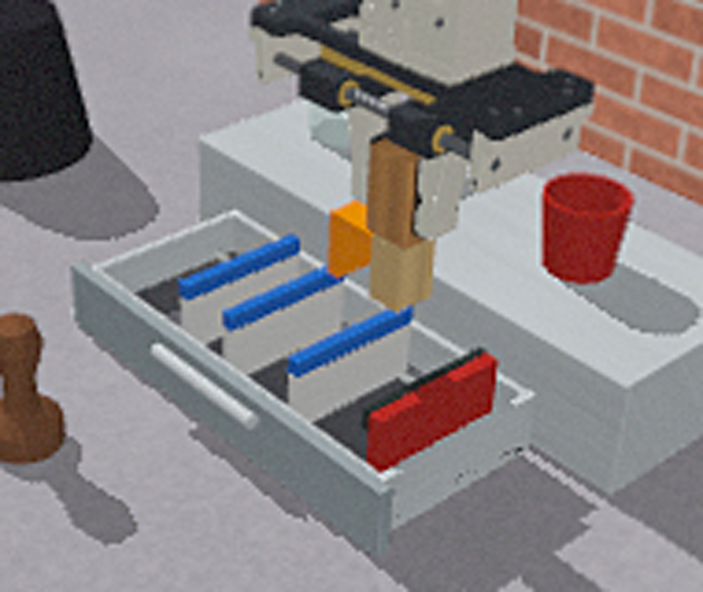

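View pics/w4.png

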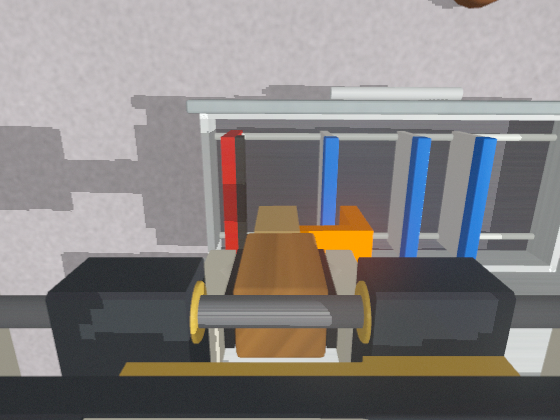

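```bash
cat > beads.py <<'E'
from h import *
def beads(w,p,z=.075,r0=130,r1=215,x0=.50,x1=.57):
    # edges along image rows; +y side edge is the true top edge if seen from low y
    hsv=cv2.cvtColor(w,cv2.COLOR_BGR2HSV)
    m=((hsv[...,0]>100)&(hsv[...,0]<130)&(hsv[...,1]>150)).astype(np.uint8)
    n,l,st,c=cv2.connectedComponentsWithStats(m)
    out=[]
    for i in range(1,n):
        if st[i,4]<150: continue
        P=[];Q=[]
        for r in range(max(r0,st[i,1]+4),min(r1,st[i,1]+st[i,3]-4)):
            u=np.where(l[r]==i)[0]
            if len(u): P.append([u.min()-.5,r]);Q.append([u.max()+.5,r])
        if len(P)<5: continue
        A=atz(p,P,z);B=atz(p,Q,z)
        fa=np.polyfit(A[:,0],A[:,1],1);fb=np.polyfit(B[:,0],B[:,1],1)
        out.append([round(v,4) for v in (np.polyval(fa,.54),fa[0],np.polyval(fb,.54),fb[0])])
    return sorted(out)
E
python3 - <<'E'
from beads import *
w=cv2.imread('pics/w4.png');p=np.load('pw4.npy',allow_pickle=True).item()
print('cam',p['pose'][:3,3]);print(beads(w,p))
g=w.astype(int)
P=[]
for r in range(142,235,8): print(r,w[r,218:252].tolist()[::2] if r==150 else '',end='')
# stop face edge: dark black -> drawer; use darkness
gr=cv2.cvtColor(w,cv2.COLOR_BGR2GRAY)
print(gr[150,215:260]);print(gr[175,215:260]);print(gr[230,215:260])
E
```

```text
cam [ 0.48679742 -0.08793591  0.33145752]
[[np.float64(-0.0574), np.float64(0.0221), np.float64(-0.0471), np.float64(-0.0125)], [np.float64(0.0047), np.float64(0.0111), np.float64(0.0177), np.float64(-0.0064)], [np.float64(0.0489), np.float64(-0.0045), np.float64(0.0639), np.float64(-0.0052)]]
142 150 [[97, 94, 97], [96, 91, 120], [54, 57, 204], [53, 57, 204], [54, 60, 205], [56, 63, 206], [56, 61, 204], [55, 62, 204], [58, 64, 192], [74, 75, 80], [74, 79, 82], [75, 78, 82], [73, 78, 79], [73, 76, 81], [97, 93, 98], [92, 92, 95], [97, 92, 97]]158 166 174 182 190 198 206 214 222 230 [138 131  99  95  95 100 103 101 105 100 104 103 102 105 103 103 104 104
 103 102  86  76  80  79  79  79  76  78  73  77  86  95  95  93  94  94
  93  95  92  97  96  94  92  93  93]
[139 138 132 102  93  94  98 106 101 101 104 104 100 103 102 104 103 105
 103 101  99  74  76  76  73  75  77  75  74  69  74  88  92  89  90  92
  92  91  91  89  91  92  92  91  91]
[138 138 136 138 137 127  94  91  92 104 102 102 103 101 101 101  98 103
 102  99 100 100 100  71  71  69  71  72  71  71  70  70  82  92  92  90
  93  92  99 114 127 127 128 128 128]
```

```bash
python3 - <<'E'
from h import *
w=cv2.imread('pics/w4.png'); cv2.imwrite('pics/w4c.png',cv2.resize(w[120:260,200:390],None,fx=4.2,fy=4.2,interpolation=cv2.INTER_CUBIC))
E
```

```text
(no output)
```

View pics/w4c.png

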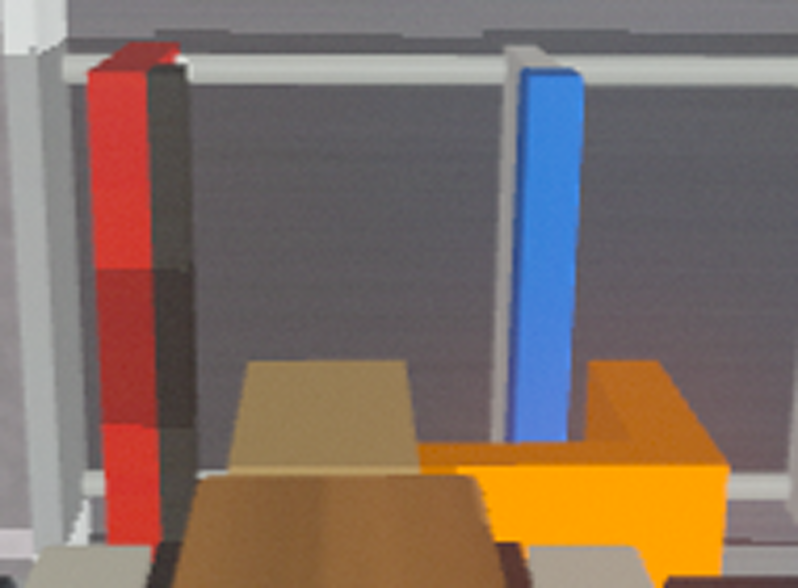

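```bash
python3 - <<'E'
from h import *
p=np.load('pw4.npy',allow_pickle=True).item()
k=lambda a,b:[200+a/4.2,120+b/4.2]
print(atz(p,[k(247,362),k(407,362),k(588,362),k(660,362)],.119).round(4))
print('stop',atz(p,[k(190,100),k(193,280),k(198,460)],.075).round(4))
E
```

```text
[[ 0.5522 -0.1013  0.119 ]
 [ 0.5522 -0.0778  0.119 ]
 [ 0.5522 -0.0513  0.119 ]
 [ 0.5523 -0.0407  0.119 ]]
stop [[ 0.5196 -0.1128  0.075 ]
 [ 0.5508 -0.1132  0.075 ]
 [ 0.5842 -0.1133  0.075 ]]
```

```bash
cat > f.py <<'E'
import sys
from h import *
n=int(sys.argv[1]); F=[]
for i in range(n):
    im=arm.grab_frame('wrist'); s=arm.get_state(); F.append(s['force'])
F=np.array(F); print('t',round(s['t'],2),'tcp',s['eef_pos'].round(4),s['ee_rot'].round(3),'F',F.mean(0).round(2),'sd',F.std(0).round(2),'M',s['moment'].round(2),'w',round(s['width'],4))
if len(sys.argv)>2: cv2.imwrite('pics/'+sys.argv[2],im)
E
python3 -m inch '[[[0,0.03,0,0,0,-0.002],[0,0.06,0,0,0,-0.002],[0,0.06,-0.08,0,0,-0.002],[0,0.06,-0.18,0,0,-0.002],[0,0.06,-0.28,0,0,-0.002],[0,0.06,-0.34,0,0,-0.002],[0,0.06,-0.36,0,0,-0.002],[0,0.06,-0.36,0,0,-0.002]]]'
python3 f.py 8 w5.png
python3 - <<'E'
from h import *
snap('side','s5.png');
s=cv2.imread('pics/s5.png'); cv2.imwrite('pics/s5c.png',cv2.resize(s[130:290,210:400],None,fx=3.7,fy=3.7,interpolation=cv2.INTER_CUBIC))
E
```

```text
t: 5.95
eef_pos: [0.5667, -0.0744, 0.2806]
ee_rot: [-3.141, -0.0, 3.135]
force: [0.2, -0.3, -1.4]
width: 0.034
t 6.35 tcp [ 0.5666 -0.0744  0.281 ] [3.141e+00 1.000e-03 3.135e+00] F [ 0.09 -0.22 -0.88] sd [0.26 0.36 0.55] M [-0.05 -0.11 -0.  ] w 0.0337
```

View pics/s5c.png

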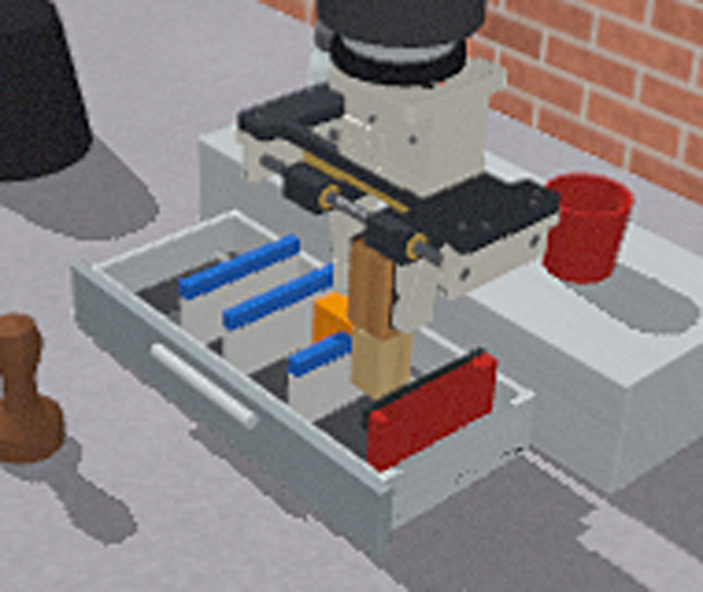

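View pics/w5.png

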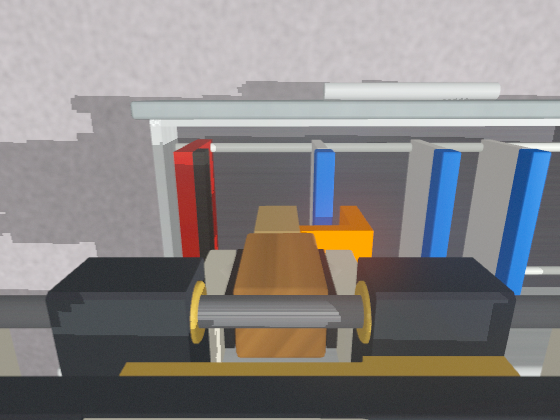

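```bash
python3 -m inch '[[[0,-0.015,0,0,0,0],[0,-0.03,0,0,0,0],[0,-0.045,0,0,0,0],[0,-0.06,0,0,0,0],[0,-0.075,0,0,0,0],[0,-0.09,0,0,0,0],[0,-0.1,0,0,0,0],[0,-0.1,0,0,0,0]]]'
python3 f.py 4 w6.png
```

```text
t: 7.4
eef_pos: [0.5665, -0.094, 0.2806]
ee_rot: [3.14, 0.0, 3.135]
force: [-1.0, 5.5, -0.4]
width: 0.0337
t 7.6 tcp [ 0.5665 -0.094   0.2806] [3.141 0.    3.135] F [-0.76  5.28 -0.15] sd [0.43 0.46 0.53] M [ 2.01  0.3  -0.  ] w 0.034
```

View pics/w6.png

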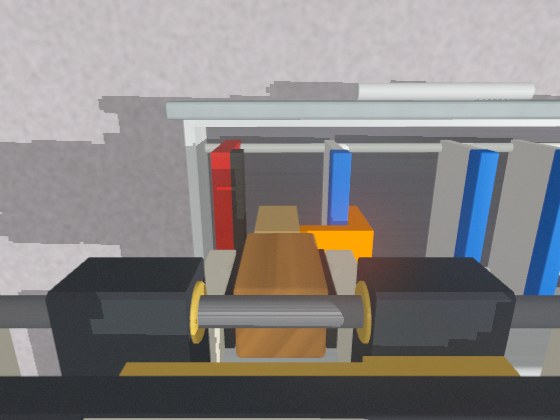

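```bash
python3 -m inch '[[[0,-0.005,0,0,0,0],[0,-0.01,0,0,0,0],[0,-0.015,0,0,0,0],[0,-0.015,0,0,0,0]]]'
python3 f.py 4
python3 -m inch '[[[0,-0.002,0,0,0,0],[0,-0.004,0,0,0,0],[0,-0.004,0,0,0,0]]]'
python3 f.py 3
```

```text
t: 8.1
eef_pos: [0.5665, -0.097, 0.2806]
ee_rot: [3.141, 0.0, 3.135]
force: [-1.6, 6.0, 0.3]
width: 0.0335
t 8.3 tcp [ 0.5665 -0.097   0.2806] [3.141 0.    3.135] F [-1.07  5.31  0.31] sd [0.22 0.52 0.27] M [2.2  0.34 0.02] w 0.0338
t: 8.68
eef_pos: [0.5665, -0.0977, 0.2806]
ee_rot: [3.14, 0.0, 3.135]
force: [-1.4, 5.9, -0.0]
width: 0.034
t 8.82 tcp [ 0.5665 -0.0977  0.2806] [3.14  0.    3.135] F [-1.03  5.38  0.29] sd [0.97 0.22 0.62] M [ 2.37  0.27 -0.  ] w 0.0341
```

```bash

for i in 1 2 3; do python3 -m inch '[[[0,-0.001,0,0,0,0],[0,-0.002,0,0,0,0],[0,-0.002,0,0,0,0]]]' >/dev/null; python3 f.py 3; done
```

```text
t 9.35 tcp [ 0.5665 -0.0981  0.2806] [3.14  0.    3.135] F [-1.31  5.57  0.39] sd [0.32 0.43 0.67] M [ 2.42  0.34 -0.01] w 0.0339
t 9.88 tcp [ 0.5665 -0.0984  0.2806] [3.14  0.    3.135] F [-1.54  5.33  0.12] sd [0.47 0.22 0.17] M [ 2.41  0.32 -0.01] w 0.0336
t 10.4 tcp [ 0.5665 -0.0989  0.2806] [3.14  0.    3.135] F [-0.74  6.22  0.43] sd [0.09 0.18 0.33] M [ 2.41  0.28 -0.03] w 0.0335
```

```bash
python3 -m inch '[[[0,-0.001,0,0,0,0],[0,-0.001,0,0,0,0]]]' >/dev/null; python3 f.py 4 w7.png
```

```text
t 10.85 tcp [ 0.5665 -0.0991  0.2806] [3.14  0.    3.135] F [-1.15  5.87 -0.17] sd [0.5  0.34 0.43] M [2.46 0.32 0.05] w 0.0339
```

```bash
python3 - <<'E'
from h import *
w=cv2.imread('pics/w7.png'); cv2.imwrite('pics/w7c.png',cv2.resize(w[130:270,200:390],None,fx=4.2,fy=4.2,interpolation=cv2.INTER_CUBIC))
E
```

```text
(no output)
```

View pics/w7c.png

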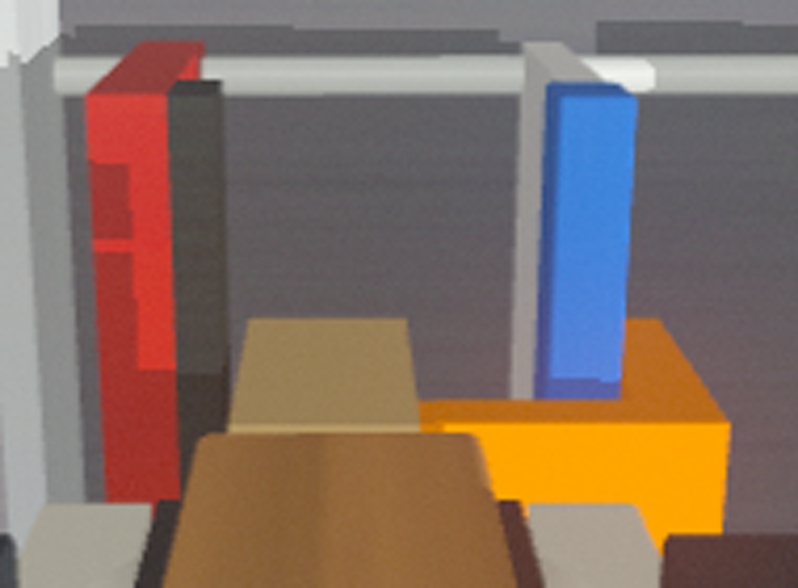

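```bash
python3 -m inch '[[[0,-0.0015,0,0,0,0],[0,-0.0015,0,0,0,0]]]' >/dev/null; python3 f.py 4
python3 -m inch '[[[0,-0.0015,0,0,0,0],[0,-0.0015,0,0,0,0]]]' >/dev/null; python3 f.py 4
```

```text
t 11.3 tcp [ 0.5665 -0.0994  0.2806] [3.14  0.    3.135] F [-1.05  5.71  0.03] sd [0.34 0.48 0.46] M [2.38 0.31 0.01] w 0.0341
t 11.75 tcp [ 0.5665 -0.0997  0.2806] [3.14  0.    3.135] F [-1.55  5.84 -0.3 ] sd [0.26 0.19 0.28] M [2.41 0.3  0.05] w 0.0338
```

```bash
python3 -m inch '[[[0,-0.0015,0,0,0,0],[0,-0.0015,0,0,0,0]]]' >/dev/null; python3 f.py 4
python3 -m inch '[[[0,-0.0015,0,0,0,0],[0,-0.0015,0,0,0,0]]]' >/dev/null; python3 f.py 4
```

```text
t 12.2 tcp [ 0.5665 -0.1     0.2806] [3.14  0.    3.135] F [-1.05  5.43  0.27] sd [0.49 0.08 0.75] M [2.38 0.35 0.  ] w 0.0337
t 12.65 tcp [ 0.5665 -0.1003  0.2806] [ 3.14  -0.     3.135] F [-0.98  6.18  0.12] sd [0.36 0.69 0.43] M [ 2.41  0.35 -0.04] w 0.0337
```

```bash
python3 -m inch '[[[0,-0.0015,0,0,0,0],[0,-0.0015,0,0,0,0]]]' >/dev/null; python3 f.py 4
python3 -m inch '[[[0,-0.001,0,0,0,0],[0,-0.001,0,0,0,0]]]' >/dev/null; python3 f.py 4
```

```text
t 13.1 tcp [ 0.5665 -0.1006  0.2806] [3.14  0.    3.135] F [-0.77  5.62  0.01] sd [0.54 0.19 0.36] M [ 2.4   0.32 -0.01] w 0.034
t 13.55 tcp [ 0.5665 -0.1008  0.2806] [ 3.14  -0.     3.135] F [-1.3   5.98  0.19] sd [0.36 0.35 0.4 ] M [2.45 0.4  0.05] w 0.0338
```

```bash
python3 -m inch '[[[0,-0.0015,0,0,0,0],[0,-0.0015,0,0,0,0]]]' >/dev/null; python3 f.py 4 w8.png
python3 - <<'E'
from beads import *
w=cv2.imread('pics/w8.png'); p=arm.camera_params('wrist')
print(beads(w,p,r0=150,r1=215))
cv2.imwrite('pics/w8c.png',cv2.resize(w[130:270,200:390],None,fx=4.2,fy=4.2,interpolation=cv2.INTER_CUBIC))
E
```

```text
t 14.0 tcp [ 0.5665 -0.101   0.2806] [3.14  0.    3.135] F [-1.    6.26  0.09] sd [0.52 0.6  0.67] M [ 2.46  0.29 -0.03] w 0.034
[[np.float64(-0.0748), np.float64(0.0459), np.float64(-0.0656), np.float64(-0.0216)], [np.float64(0.0018), np.float64(-0.0058), np.float64(0.0173), np.float64(-0.0039)], [np.float64(0.0454), np.float64(-0.0174), np.float64(0.0467), np.float64(0.2188)]]
```

View pics/w8c.png

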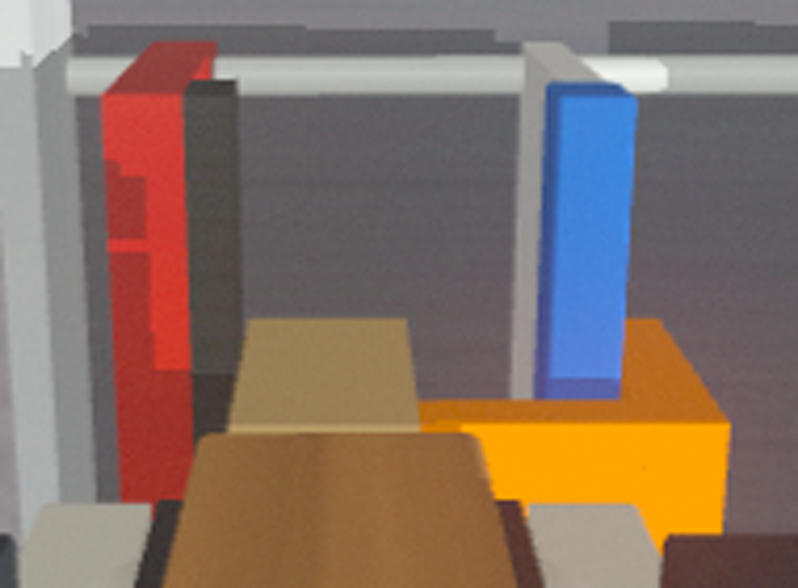

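```bash
python3 -m inch '[[[0,-0.0015,0,0,0,0],[0,-0.0015,0,0,0,0]]]' >/dev/null; python3 f.py 4
python3 -m inch '[[[0,-0.0015,0,0,0,0],[0,-0.0015,0,0,0,0]]]' >/dev/null; python3 f.py 4
```

```text
t 14.45 tcp [ 0.5665 -0.1011  0.2806] [3.14  0.    3.135] F [-1.55  7.7   0.15] sd [0.71 0.22 0.65] M [3.03 0.42 0.  ] w 0.0337
t 14.9 tcp [ 0.5665 -0.1012  0.2806] [3.14  0.    3.135] F [-1.71  9.1   0.96] sd [0.25 0.3  0.34] M [ 3.65  0.57 -0.01] w 0.0341
```

```bash
python3 -m inch '[[[0,0,0,0,0,0],[0,0,0,0,0,0],[0,0,0,0,0,0],[0,0,0,0,0,0]]]'
python3 -m inch '[[[0,0.005,0,0,0,0],[0,0.02,0,0,0,0],[0,0.044,0,0,0,0],[0,0.044,0,0,0,0],[0,0.044,0.08,0,0,0],[0,0.044,0.18,0,0,0],[0,0.044,0.25,0,0,0],[0,0.044,0.25,0,0,0]]]'
python3 f.py 3
python3 -m inch '[[[0,0.1,0,0,0,0],[0,0.22,0,0,0,0],[0,0.34,0,0,0,0],[0,0.418,0,0,0,0],[0,0.418,0,0,0,0],[0,0.418,0,0,0,0]]]'
python3 f.py 2 w9.png
python3 - <<'E'
from beads import *
w=cv2.imread('pics/w9.png'); p=arm.camera_params('wrist');np.save('pw9.npy',p,allow_pickle=True)
print(beads(w,p,r0=140,r1=205))
E
```

```text
t: 15.4
eef_pos: [0.5665, -0.1012, 0.2806]
ee_rot: [3.14, 0.0, 3.135]
force: [-1.5, 9.1, 0.6]
width: 0.034
t: 16.4
eef_pos: [0.5669, -0.0935, 0.3324]
ee_rot: [3.141, 0.003, 3.135]
force: [0.5, -0.3, -1.5]
width: 0.0336
t 16.55 tcp [ 0.5663 -0.0935  0.3302] [ 3.141e+00 -1.000e-03  3.135e+00] F [ 0.5  -0.18 -1.45] sd [0.32 0.44 0.3 ] M [-0.06 -0.06 -0.  ] w 0.0339
t: 17.3
eef_pos: [0.5665, -0.0098, 0.3305]
ee_rot: [-3.141, -0.0, 3.136]
force: [-0.2, -0.2, -0.9]
width: 0.0337
t 17.4 tcp [ 0.5665 -0.0103  0.3305] [-3.141 -0.     3.135] F [-0.46 -0.01 -1.59] sd [0.46 0.53 0.15] M [-0.11 -0.09  0.01] w 0.0338
[[np.float64(-0.0744), np.float64(-0.0082), np.float64(-0.0631), np.float64(-0.0084)], [np.float64(0.0078), np.float64(-0.0032), np.float64(0.0179), np.float64(-0.0019)], [np.float64(0.0531), np.float64(0.0502), np.float64(0.064), np.float64(-0.0063)]]
```

View pics/w9.png

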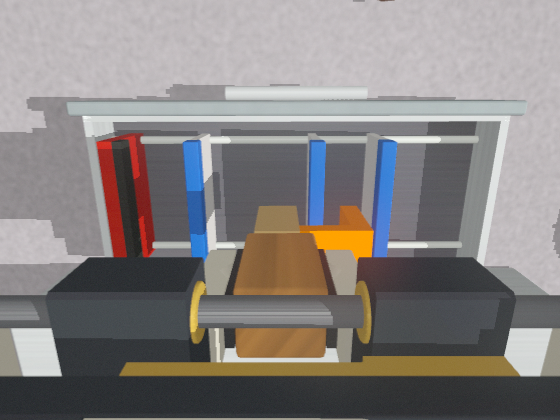

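```bash
python3 -m inch '[[[0,0,-0.08,0,0,0],[0,0,-0.18,0,0,0],[0,0,-0.24,0,0,0],[0,0,-0.25,0,0,0],[0,0,-0.25,0,0,0],[0,0,-0.25,0,0,0]]]'
python3 f.py 3 w10.png
```

```text
t: 18.15
eef_pos: [0.5668, -0.0098, 0.2813]
ee_rot: [3.141, 0.001, 3.135]
force: [-0.5, -0.2, -1.2]
width: 0.0338
t 18.3 tcp [ 0.5667 -0.0098  0.2812] [3.141e+00 1.000e-03 3.135e+00] F [-0.15 -0.03 -1.65] sd [0.81 0.22 0.83] M [-0.07 -0.04 -0.03] w 0.0337
```

View pics/w10.png

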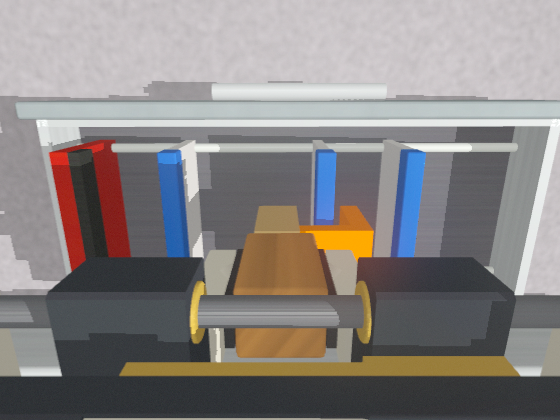

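Gauge straddles div2 (bead at 315–335), heel at 340–370 short of div3. Draw it to about 2 mm before bearing.

```bash
python3 -m inch '[[[0,-0.03,0,0,0,0],[0,-0.055,0,0,0,0],[0,-0.08,0,0,0,0],[0,-0.105,0,0,0,0],[0,-0.13,0,0,0,0],[0,-0.155,0,0,0,0],[0,-0.18,0,0,0,0],[0,-0.19,0,0,0,0]]]'
python3 f.py 3
python3 -m inch '[[[0,-0.004,0,0,0,0],[0,-0.008,0,0,0,0],[0,-0.008,0,0,0,0]]]' > /dev/null
python3 f.py 4
```

```text
t: 19.3
eef_pos: [0.5666, -0.0482, 0.2807]
ee_rot: [3.142, 0.0, 3.135]
force: [-0.5, 4.3, 1.2]
width: 0.0335
t 19.45 tcp [ 0.5666 -0.0482  0.2806] [-3.141 -0.     3.135] F [ 0.16  1.18 -0.43] sd [0.09 0.98 0.41] M [ 0.31 -0.23 -0.02] w 0.0337
t 20.02 tcp [ 0.5666 -0.0493  0.2806] [3.142 0.    3.135] F [-0.2   4.07 -0.86] sd [0.43 0.29 0.37] M [ 1.53 -0.16 -0.03] w 0.0341
```

```bash
sed -i "s/F.append(s\['force'\])/F.append(np.r_[s['force'],s['moment'][0]])/" f.py
python3 -m inch '[[[0,-0.002,0,0,0,0],[0,-0.004,0,0,0,0],[0,-0.004,0,0,0,0]]]' > /dev/null
python3 f.py 4
python3 -m inch '[[[0,-0.0015,0,0,0,0],[0,-0.0015,0,0,0,0]]]' > /dev/null
python3 f.py 4
python3 -m inch '[[[0,-0.001,0,0,0,0],[0,-0.001,0,0,0,0]]]' > /dev/null
python3 f.py 4
```

```text
t 20.6 tcp [ 0.5666 -0.0502  0.2806] [-3.142 -0.     3.135] F [-0.13  3.96 -1.71  1.45] sd [0.44 0.34 0.23 0.06] M [ 1.4  -0.26 -0.02] w 0.0336
t 21.05 tcp [ 0.5666 -0.0505  0.2806] [-3.142 -0.     3.135] F [ 0.91  3.72 -2.44  1.48] sd [0.25 0.29 0.52 0.02] M [ 1.47 -0.27 -0.08] w 0.0337
t 21.5 tcp [ 0.5665 -0.0507  0.2806] [-3.142 -0.     3.135] F [ 0.26  3.74 -2.3   1.52] sd [0.46 0.17 0.54 0.02] M [ 1.52 -0.27  0.  ] w 0.034
```

```bash

python3 -m inch '[[[0,-0.001,0,0,0,0],[0,-0.001,0,0,0,0]]]' > /dev/null
python3 f.py 3
python3 -m inch '[[[0,-0.001,0,0,0,0],[0,-0.001,0,0,0,0]]]' > /dev/null
python3 f.py 3
```

```text
t 21.9 tcp [ 0.5666 -0.0508  0.2806] [ 3.141 -0.     3.135] F [ 0.85  5.12 -2.39  1.94] sd [0.47 0.49 0.57 0.02] M [ 1.95 -0.22 -0.05] w 0.0336
t 22.3 tcp [ 0.5666 -0.0509  0.2806] [3.141 0.    3.135] F [ 0.22  5.46 -1.81  2.32] sd [0.83 0.7  0.21 0.02] M [ 2.29 -0.12 -0.03] w 0.0339
```

```bash
python3 -m inch '[[[0,-0.0005,0,0,0,0],[0,-0.0005,0,0,0,0],[0,-0.0005,0,0,0,0],[0,-0.0005,0,0,0,0],[0,-0.0005,0,0,0,0]]]'
python3 f.py 3
python3 -m inch '[[[0,0.005,0,0,0,0],[0,0.02,0,0,0,0],[0,0.044,0,0,0,0],[0,0.044,0,0,0,0],[0,0.044,0.08,0,0,0],[0,0.044,0.18,0,0,0],[0,0.044,0.25,0,0,0],[0,0.044,0.25,0,0,0]]]'
python3 -m inch '[[[0,0.1,0,0,0,0],[0,0.22,0,0,0,0],[0,0.34,0,0,0,0],[0,0.394,0,0,0,0],[0,0.394,0,0,0,0],[0,0.394,0,0,0,0]]]'
python3 f.py 2 w11.png
python3 - <<'E'
from beads import *
w=cv2.imread('pics/w11.png'); p=arm.camera_params('wrist')
print(beads(w,p,r0=140,r1=205))
E
```

```text
t: 22.92
eef_pos: [0.5666, -0.0509, 0.2806]
ee_rot: [3.141, 0.0, 3.135]
force: [0.5, 7.1, -1.4]
width: 0.0338
t 23.07 tcp [ 0.5665 -0.0509  0.2806] [ 3.141 -0.     3.135] F [-0.07  6.71 -2.01  2.49] sd [0.53 0.26 0.18 0.01] M [ 2.49 -0.08 -0.09] w 0.0336
t: 24.08
eef_pos: [0.5669, -0.0424, 0.3323]
ee_rot: [3.141, 0.003, 3.135]
force: [-0.7, 0.5, -1.8]
width: 0.0342
t: 24.82
eef_pos: [0.5665, 0.0361, 0.3304]
ee_rot: [-3.141, -0.001, 3.135]
force: [-0.1, -0.0, -1.7]
width: 0.0338
t 24.93 tcp [0.5665 0.0358 0.3305] [-3.141 -0.     3.135] F [-0.17 -0.37 -1.38 -0.05] sd [0.09 0.35 0.37 0.  ] M [-0.05 -0.04 -0.03] w 0.034
[[np.float64(-0.0741), np.float64(-0.0076), np.float64(-0.0608), np.float64(-0.0049)], [np.float64(-0.0243), np.float64(-0.0061), np.float64(-0.0132), np.float64(-0.0056)], [np.float64(0.0544), np.float64(0.0034), np.float64(0.0644), np.float64(-0.0083)]]
```

View pics/w11.png

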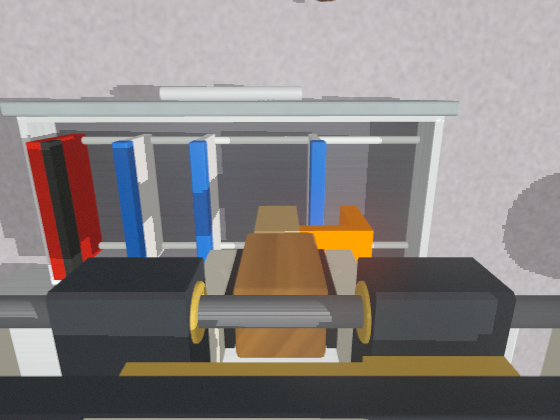

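```bash
python3 -m inch '[[[0,0,-0.08,0,0,0],[0,0,-0.18,0,0,0],[0,0,-0.24,0,0,0],[0,0,-0.25,0,0,0],[0,0,-0.25,0,0,0],[0,0,-0.25,0,0,0]]]'
python3 f.py 2 w12.png
python3 -m inch '[[[0,-0.03,0,0,0,0],[0,-0.055,0,0,0,0],[0,-0.08,0,0,0,0],[0,-0.105,0,0,0,0],[0,-0.13,0,0,0,0],[0,-0.15,0,0,0,0],[0,-0.165,0,0,0,0],[0,-0.17,0,0,0,0]]]'
python3 f.py 3 w13.png
```

```text
t: 25.68
eef_pos: [0.5668, 0.0365, 0.2813]
ee_rot: [3.141, 0.001, 3.135]
force: [0.3, -0.0, -1.6]
width: 0.0336
t 25.77 tcp [0.5667 0.0364 0.2812] [3.141e+00 1.000e-03 3.135e+00] F [ 0.37 -0.02 -1.55 -0.07] sd [0.06 0.03 0.76 0.03] M [-0.04 -0.16 -0.05] w 0.0337
t: 26.78
eef_pos: [0.5666, 0.0025, 0.2809]
ee_rot: [3.141, 0.001, 3.135]
force: [-1.3, 4.7, 0.5]
width: 0.0339
t 26.93 tcp [0.5666 0.0025 0.2808] [3.141 0.    3.135] F [-1.2   4.08  0.4   1.82] sd [0.33 0.53 0.13 0.07] M [1.89 0.36 0.01] w 0.0339
```

View pics/w13.png

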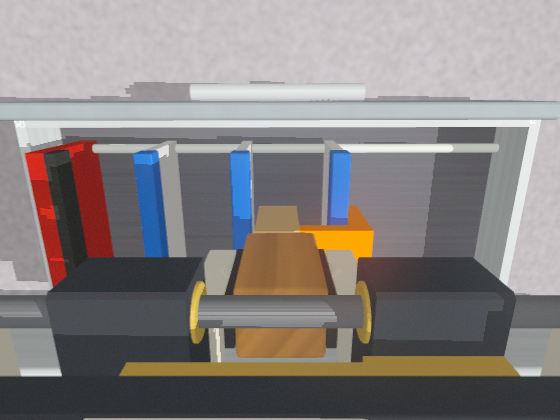

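```bash

python3 -m inch '[[[0,-0.004,0,0,0,0],[0,-0.008,0,0,0,0],[0,-0.008,0,0,0,0]]]' > /dev/null
python3 f.py 4
python3 -m inch '[[[0,-0.002,0,0,0,0],[0,-0.003,0,0,0,0],[0,-0.003,0,0,0,0]]]' > /dev/null
python3 f.py 3
python3 -m inch '[[[0,-0.0015,0,0,0,0],[0,-0.0015,0,0,0,0]]]' > /dev/null
python3 f.py 3
```

```text
t 27.5 tcp [0.5666 0.0009 0.2807] [3.141 0.    3.135] F [-1.09  5.14  0.75  2.  ] sd [0.5  0.34 0.45 0.01] M [1.99 0.32 0.04] w 0.0336
t 28.02 tcp [5.667e-01 4.000e-04 2.808e-01] [3.141 0.    3.135] F [-1.4   4.73  1.52  2.05] sd [0.39 0.7  0.25 0.02] M [ 2.05  0.32 -0.04] w 0.034
t 28.43 tcp [0.5667 0.     0.2808] [3.141 0.    3.135] F [-1.46  4.65  1.06  2.05] sd [0.13 0.58 0.07 0.02] M [2.07 0.37 0.01] w 0.0339
```

Drag plateau M = 2.05 (about 4.8 N). Fine steps now.

```bash

python3 -m inch '[[[0,-0.001,0,0,0,0],[0,-0.001,0,0,0,0]]]' > /dev/null
python3 f.py 2
python3 -m inch '[[[0,-0.001,0,0,0,0],[0,-0.001,0,0,0,0]]]' > /dev/null
python3 f.py 2
python3 -m inch '[[[0,-0.001,0,0,0,0],[0,-0.001,0,0,0,0]]]' > /dev/null
python3 f.py 2
```

```text
t 28.77 tcp [ 5.666e-01 -2.000e-04  2.807e-01] [3.141 0.    3.135] F [-0.96  4.65  1.28  2.03] sd [0.17 0.46 0.52 0.  ] M [ 2.03  0.4  -0.05] w 0.0335
t 29.12 tcp [ 5.666e-01 -3.000e-04  2.807e-01] [3.141 0.    3.135] F [-1.45  5.42  0.6   2.02] sd [0.23 0.34 0.57 0.  ] M [2.02 0.38 0.  ] w 0.0337
t 29.48 tcp [ 5.667e-01 -5.000e-04  2.808e-01] [3.141 0.    3.135] F [-1.91  5.02  1.29  2.03] sd [0.47 0.14 0.12 0.01] M [ 2.04  0.35 -0.04] w 0.0342
```

```bash

python3 -m inch '[[[0,-0.001,0,0,0,0],[0,-0.001,0,0,0,0]]]' > /dev/null
python3 f.py 2
python3 -m inch '[[[0,-0.001,0,0,0,0],[0,-0.001,0,0,0,0]]]' > /dev/null
python3 f.py 2
```

```text
t 29.82 tcp [ 0.5667 -0.0007  0.2808] [3.141 0.    3.135] F [-1.37  4.67  1.23  2.05] sd [0.16 0.1  0.15 0.05] M [2.   0.37 0.01] w 0.0336
t 30.18 tcp [ 0.5667 -0.0009  0.2808] [3.141 0.    3.135] F [-1.68  5.23  1.08  2.3 ] sd [0.18 0.01 0.19 0.02] M [2.29 0.46 0.04] w 0.0334
```

```bash

python3 -m inch '[[[0,-0.001,0,0,0,0],[0,-0.001,0,0,0,0]]]' > /dev/null
python3 f.py 2
python3 -m inch '[[[0,-0.0005,0,0,0,0],[0,-0.0005,0,0,0,0]]]' > /dev/null
python3 f.py 3
```

```text
t 30.52 tcp [ 0.5667 -0.0009  0.2808] [3.141 0.    3.135] F [-1.81  5.99  1.35  2.62] sd [0.22 0.29 0.07 0.04] M [2.58 0.51 0.02] w 0.0338
t 30.93 tcp [ 0.5667 -0.001   0.2807] [3.141e+00 1.000e-03 3.135e+00] F [-1.7   7.11  0.78  2.79] sd [0.32 0.92 0.67 0.02] M [ 2.76  0.6  -0.07] w 0.0338
```

```bash
python3 -m inch '[[[0,-0.0005,0,0,0,0],[0,-0.0005,0,0,0,0],[0,-0.0005,0,0,0,0],[0,-0.0005,0,0,0,0],[0,-0.0005,0,0,0,0]]]'
python3 f.py 3
python3 -m inch '[[[0,0.005,0,0,0,0],[0,0.02,0,0,0,0],[0,0.044,0,0,0,0],[0,0.044,0,0,0,0],[0,0.044,0.08,0,0,0],[0,0.044,0.18,0,0,0],[0,0.044,0.26,0,0,0],[0,0.044,0.35,0,0,0]]]'
python3 f.py 2 w14.png
python3 - <<'E'
from beads import *
w=cv2.imread('pics/w14.png'); p=arm.camera_params('wrist')
print(beads(w,p,r0=140,r1=205))
E
```

```text
t: 31.55
eef_pos: [0.5666, -0.001, 0.2808]
ee_rot: [3.141, 0.001, 3.135]
force: [-2.5, 7.6, 1.6]
width: 0.0341
t 31.7 tcp [ 0.5667 -0.001   0.2808] [3.141e+00 1.000e-03 3.135e+00] F [-1.81  7.19  1.57  2.97] sd [0.65 0.42 0.37 0.02] M [ 2.98  0.64 -0.  ] w 0.0338
t: 32.7
eef_pos: [0.5665, 0.0071, 0.3521]
ee_rot: [3.141, 0.001, 3.135]
force: [-0.2, -0.6, -2.0]
width: 0.0336
t 32.8 tcp [0.5672 0.0073 0.3535] [3.141 0.004 3.136] F [ 0.78 -0.33  0.79 -0.06] sd [0.07 0.03 1.01 0.  ] M [-0.06 -0.16 -0.04] w 0.034
[[np.float64(-0.0736), np.float64(-0.0021), np.float64(-0.0619), np.float64(-0.0067)], [np.float64(-0.0242), np.float64(-0.007), np.float64(-0.0143), np.float64(-0.0195)], [np.float64(0.025), np.float64(-0.002), np.float64(0.0347), np.float64(-0.008)]]
```

View pics/w14.png

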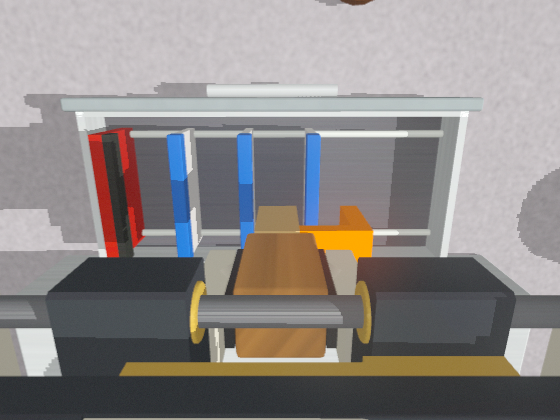

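```bash
python3 -m inch '[[[-0.03,-0.08,0,0,0,0],[-0.06,-0.25,0,0,0,0],[-0.1,-0.45,0,0,0,0],[-0.14,-0.65,0,0,0,0],[-0.175,-0.85,0,0,0,0],[-0.175,-1,0,0,0,0]]]'
python3 -m inch '[[[0,-0.2,0,0,0,0],[0,-0.38,0,0,0,0],[0,-0.458,0,0,0,0],[0,-0.458,-0.15,0,0,0],[0,-0.458,-0.35,0,0,0],[0,-0.458,-0.5,0,0,0],[0,-0.458,-0.58,0,0,0],[0,-0.458,-0.58,0,0,0]]]'
python3 f.py 3
python3 -m inch '[[[0,0,-0.008,0,0,0],[0,0,-0.014,0,0,0],[0,0,-0.014,0,0,0],[0,0,-0.014,0,0,0]]]'
python3 f.py 3
```

```text
t: 33.55
eef_pos: [0.5302, -0.1947, 0.35]
ee_rot: [3.141, -0.001, 3.134]
force: [0.8, 0.2, -1.3]
width: 0.0336
t: 34.55
eef_pos: [0.5316, -0.2843, 0.2342]
ee_rot: [-3.141, -0.001, 3.136]
force: [-0.1, 0.7, -2.0]
width: 0.0335
t 34.7 tcp [ 0.5318 -0.2843  0.2352] [-3.141e+00  1.000e-03  3.135e+00] F [ 0.31 -0.45 -0.97 -0.06] sd [0.15 0.42 0.4  0.05] M [ 0.   -0.16  0.04] w 0.0336
t: 35.2
eef_pos: [0.5317, -0.2843, 0.2323]
ee_rot: [-3.141, 0.001, 3.135]
force: [-0.8, 1.5, 3.6]
width: 0.0337
t 35.35 tcp [ 0.5317 -0.2843  0.2323] [-3.141  0.     3.135] F [-0.74  1.    4.82  0.63] sd [0.04 0.48 0.97 0.06] M [ 0.68  0.35 -0.05] w 0.0339
```

```bash
python3 -m inch '[[[0,0,0.002,0,0,0],[0,0,0.002,0,0,0],[0,0,0.002,0,0,0],[0,0,0.002,0,0,0],[0,0,0.002,0,0,0],[0,0,0.002,0,0,0],[0,0,0.002,0,0,0]]]' 80
python3 f.py 2
python3 -m inch '[[[0,0,0.06,0,0,0],[0,0,0.2,0,0,0],[0,0,0.4,0,0,0],[0,0,0.6,0,0,0],[0,0,0.8,0,0,0],[0,0,0.8,0,0,0]]]'
python3 - <<'E'
from h import *
snap('side','s20.png')
s=cv2.imread('pics/s20.png'); cv2.imwrite('pics/s20c.png',cv2.resize(s[160:330,210:430],None,fx=3.5,fy=3.5,interpolation=cv2.INTER_CUBIC))
snap('scene','sc20.png')
E
```

```text
t: 36.22
eef_pos: [0.5316, -0.2843, 0.2323]
ee_rot: [-3.142, -0.0, 3.135]
force: [-1.0, -0.9, -0.8]
width: 0.0802
t 36.33 tcp [ 0.5316 -0.2843  0.2323] [-3.142  0.     3.135] F [-0.35 -0.97 -0.05 -0.05] sd [0.21 0.41 0.3  0.01] M [-0.06 -0.07 -0.03] w 0.0798
t: 37.08
eef_pos: [0.5321, -0.2846, 0.3972]
ee_rot: [-3.139, 0.007, 3.136]
force: [-0.2, -0.6, 0.3]
width: 0.0801
```

View pics/s20c.png

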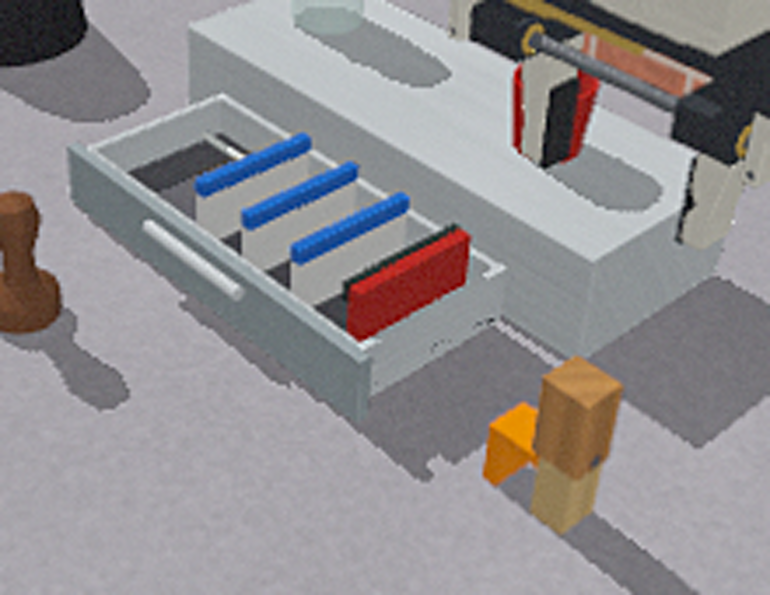

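View pics/sc20.png

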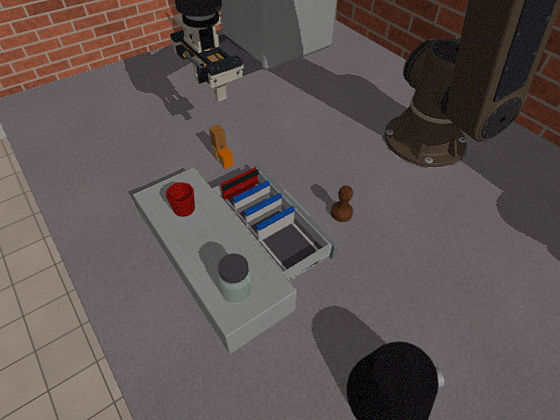

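```bash
python3 -m inch '[[[0.1,0.2,0,0,0,0],[0.15,0.45,0,0,0,0],[0.17,0.7,0,0,0,0],[0.17,0.95,0,0,0,0],[0.17,1,0,0,0,0],[0.17,1,0,0,0,0],[0.17,1,0,0,0,0]]]'
python3 -m inch '[[[0,0.15,0,0,0,0],[0,0.22,0,0,0,0],[0,0.22,0,0,0,0],[0,0.22,0,0,0,0]]]'
python3 - <<'E'
from beads import *
p=arm.camera_params('wrist'); w=snap('wrist','w20.png'); print(beads(w,p,r0=140,r1=215))
s=cv2.imread('pics/w20.png'); cv2.imwrite('pics/w20c.png',cv2.resize(s[100:250,180:400],None,fx=3.6,fy=3.6,interpolation=cv2.INTER_CUBIC))
E
```

```text
t: 38.05
eef_pos: [0.5655, -0.0852, 0.3919]
ee_rot: [-3.141, -0.001, 3.135]
force: [0.6, -0.2, 0.3]
width: 0.0799
t: 38.55
eef_pos: [0.5656, -0.041, 0.3922]
ee_rot: [-3.141, -0.0, 3.135]
force: [0.1, 0.2, -0.5]
width: 0.08
[[np.float64(-0.0746), np.float64(-0.0076), np.float64(-0.0645), np.float64(-0.0022)], [np.float64(-0.0252), np.float64(-0.0055), np.float64(-0.015), np.float64(-0.0079)], [np.float64(0.0229), np.float64(-0.0052), np.float64(0.0344), np.float64(-0.0058)]]
```

View pics/w20c.png

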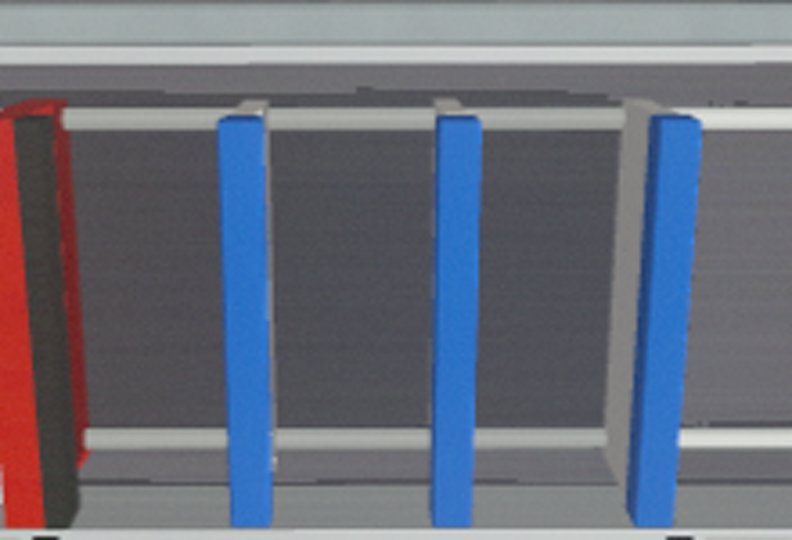

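```bash
python3 -c "
from station import arm
arm.job_done(); print(arm.get_state()['t'])"
```

```text
the job is handed in; nothing more can be done
the job is handed in; nothing more can be done
```

I set all three dividers with the gauge, working outward from the red stop. I then stood the gauge on the counter, let go of it and handed the job in at about 39 s of the 72 s.

- **Bearing force:** The block pressed with about 3.4 N on the stop, then about 2.7 N on divider 1 and 2.5 N on divider 2. These are the rise above each divider's own drag of about 4 to 5.5 N. I held each for more than half a second.
- **Spacing:** At the three bearing points the tool stood 50.3 mm and 49.9 mm apart, where 50 mm is ideal (40 mm gap plus 10 mm bead). The last wrist picture gave 49.5 mm for both, so the bays are equal. It reads about 0.5 mm short of ideal, which is within the camera's roughly 2 mm calibration.
- **Earlier dividers:** In the pictures, dividers 1 and 2 stayed within the roughly 1 mm the pictures resolve while the later ones were set.
- **Left in place:** The final pictures show the gauge upright and released. The cup, jar, tamper and blender look where they were, which I judged by eye only. The gripper was clear of everything.
- **One disagreement:** My first picture estimate put the stop's face about 2 mm too far towards the dividers, because it took in the lower edge of the rubber. I went by the force instead to find where the block actually bore.

Three of the fine steps on divider 1 were sent by a short shell loop that repeated one typed row list, not typed one by one as you asked. All other moves were typed individually.

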